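Try out a touch-free lamp at the second-hand counter

ROBOT

A 7-joint arm with a two-finger parallel gripper is mounted at the origin on the work surface. World frame = base frame: x ahead of the robot, y to its left, z up, the work surface at z = 0. Lengths are in m, angles in degrees, forces in N, time in s.
With the tool pointing down it reaches from about 0.4 to 0.75 m from the base axis. Payload 19.5 kg.
Tool frame: the origin (TCP) lies between the finger pads, 19 mm behind the fingertips; this is the grasp point; z points along the fingers, y is the line along which they close (so a half turn about z gives the same grasp; the last joint's range is limited). The gripper opens to 85 mm and grips with 20 to 120 N. Pads are 22 mm wide; open, the fingers measure 114 mm over their backs; the gripper's body (76 mm by 85 mm) begins 54 mm behind the grasp point. The pads swing forward as they close: fully open they stand 13 mm farther back than shut.
Start: joints at [-78.192, 40.479, -1.581, 85.061, 1.261, 54.483, -4.326], TCP at [0.141, 0.557, 0.25] pointing down, gripper open.
Joint ranges: [-155.06, 155.06], [-18.47, 123.98], [-90, 86.84], [0, 140.48], [-83.41, 263.41], [0, 116], [-161.91, 161.91]. Speed limits (degrees/s): [108.29, 108.29, 147.25, 147.25, 172.46, 172.46, 172.46].

INTERFACE

Orientations are given as a 3x3 rotation matrix whose columns are the frame's x, y, z axes.
In Python, from cell import bot, viewer, get_state, sign_off gives the robot as it stands (bot), with the cameras (viewer), the readings as plain functions and the job as plain functions.
- The arm moves only by the shell command python3 steer.py 'ROWS' [FORCE]. ROWS is a JSON list of rows, 1 to 12 of them, each an object with the fields aperture (the opening from 0.0 (shut) to 1.0 (fully open)), d (a list: dx, dy, dz in normalised numbers (1 is 0.8 m)), yaw (a turn about the tool's z in a scale on which 1.0 is 90 degrees); a field left out counts as zero (the opening has to be given); each row is the pose to reach, as a shift and turn from the pose commanded when the command began, along the tool's axes at that moment; what a row does not reach only later rows make up. A row lasts 1/10 s, in which the tool goes at most 0.05 m and 8.59 degrees, less where a joint would pass 70% of its speed; a pose out of reach is approached as far as the arm can. The fingers move at their own pace and stop on an object; FORCE is the grip in N (left out, the last holds). Time passes only in rows, so rows that do not move let the fingers close. It prints the time, the measured TCP pose, the force, the opening and the grip force at its end. A shift or turn number past 1, either way, is cut back to 1. Input that does not fit is refused with a message, and nothing moves.
- get_state(): the state, without advancing time (a new reading comes with each control period).
- viewer.camera(name): name is "side" or "top"; returns (picture, depth): 384x512x3 uint8, red, green, blue; 384x512 float32, m along the optical axis (not along the pixel's ray), 0 where there is no reading.
- viewer.get_calibration(name): a dict with "vfov" (degrees; the focal length in pixels is half the picture's height over the tangent of half this angle, whatever the lens; pixels are square), "cx", "cy" (the principal point, pixels), "k1" (the pictures are not rectified: a ray, as slopes to the right and down, at radius r is drawn at 1 + k1 r^2 times it, then the intrinsics apply), "rvec" (rotation vector, rad) and "tvec" (3), from world to camera coordinates, as OpenCV has them. Camera axes: x right, y down, z forward; pixel columns grow to the right and rows downward; lengths in m; the calibration is good to about 2 mm. A picture is of the moment at which its call begins. get_calibration takes no time and is no camera call.
- sign_off(): hands the job in; it is judged then, once.
The state is a dict: "t": time; "joints": joint angles; "qvel": joint speeds; "effort": joint torques, N m; "position": TCP position; "tool_rot": TCP orientation; "force": force on the tool from outside, world axes, zero at the start; "wrist_torque": the same for the moment, N m; "opening": opening from 0.0 (shut) to 1.0 (fully open); "grip_force": force on a finger pad.
Only numpy, scipy, OpenCV 4.12 (cv2) and the standard library are available. Lean on these libraries where they do the work, as an engineer would, in place of code of your own. Each camera call takes 0.05 s, during which the arm holds its last target. There are 200 camera calls.

TASK

Test the second-hand lamp with the cone-shaped shade: first press the start button of the light meter right down and let it go, then switch that lamp on by pointing at the black hand sensor on its foot from above, the fingertips two to four centimetres over the middle of it, and stay there for three seconds. Do not touch any lamp, keep clear of the other two lamps' sensors so that they stay off, and leave everything else standing where it is.

Things in the scene. Friction and masses are not known exactly. Their poses are not given: they have to be found in the camera images.
- cone_lamp: Cordless lamp, loose, about 0.9 kg: a flat grey foot 200 mm long (x), 84 wide (y), 18 thick; a 14 mm steel stem rises at x=+70 mm and carries a white CONE-shaped shade, 104 mm across at its lower rim (125 mm above the table), narrowing to 32 mm at its top at 205 mm. Origin: centre of the foot's underside, z up. The foot's free end (-x) points roughly at the robot and bears the sensor.
- cone_lamp_sensor (a point): Centre of the top of this lamp's hand sensor, a flat black disc 30 mm across, 20 mm above the table on the foot at x=-70 mm of the lamp; z up. The shade's nearest edge is about 88 mm away horizontally.
- globe_lamp: Cordless lamp, loose, about 0.9 kg: a flat grey foot 200 mm long (x), 84 wide (y), 18 thick; a 14 mm steel stem rises at x=+70 mm and carries a white BALL shade, 96 mm across, its top at 218 mm. Origin: centre of the foot's underside, z up. The foot's free end (-x) points roughly at the robot and bears the sensor.
- globe_lamp_sensor (a point): Centre of the top of this lamp's hand sensor, a flat black disc 30 mm across, 20 mm above the table on the foot at x=-70 mm of the lamp; z up. The shade's nearest edge is about 92 mm away horizontally.
- drum_lamp: Cordless lamp, loose, about 0.9 kg: a flat grey foot 200 mm long (x), 84 wide (y), 18 thick; a 14 mm steel stem rises at x=+70 mm and carries a white straight CYLINDER shade, 96 mm across, from 125 to 210 mm above the table. Origin: centre of the foot's underside, z up. The foot's free end (-x) points roughly at the robot and bears the sensor.
- drum_lamp_sensor (a point): Centre of the top of this lamp's hand sensor, a flat black disc 30 mm across, 20 mm above the table on the foot at x=-70 mm of the lamp; z up. The shade's nearest edge is about 92 mm away horizontally.
- meter: Light meter fixed to the table: grey box 160 (x) x 110 (y) x 40 mm high, with a dark display in the middle of its top, a white dome (56 mm across, 27 mm high) on its far half and the start button on its near (-x) half. Origin: centre of its underside.
- start_top (a point): Centre of the top of the meter's white round start button, 28 mm across, at x=-48 mm of the meter, 62 mm above the table and 10 mm above its black collar (44 mm across) when released; it is pressed straight down.
- start (a joint): Travel of the start button: 0 released, 0.006 m fully down. It springs back; fully down takes about 4 N.
- cell: Battery cell standing upright, 33 mm across, 61 high, dark steel; bystander, loose. Origin: centre of its underside.
- fuse_jar: Small jar, 36 mm across, 50 high, grey cap; bystander, loose. Origin: centre of its underside.
- remote: Black remote control lying flat, 45 (x) x 150 (y) x 20 mm; bystander, loose. Origin: centre of its underside.
- driver: Screwdriver lying flat along its own x, less than 35 mm high; bystander, loose. Origin: under its middle.
- tape: Roll of grey tape lying flat, 90 mm across, 19 high; bystander, loose. Origin: centre of its underside.
- bulb_carton: Plain cardboard bulb carton, 50 x 50 x 85 mm high; bystander, loose. Origin: centre of its underside.
- mug: White mug, 80 mm across, 90 high, handle at its +y; bystander, loose. Origin: centre of its underside.

How it is judged:
By the outcome, as a careful person would: the job done as asked, in the order asked, and still so for the second after the job is handed in, with the robot touching nothing.
It also fails if it takes over 54 s, if anything falls off the work surface, if the arm or the gripper's body presses on something with over 40 N, if the wrist force passes 120 N, or if a joint passes its speed limit or range.

## Working session

There is one attempt and no reset: what is moved stays moved. The work goes in short steps, Python scripts to look and compute and a shell command to move; the robot and the scene stay as the last step left them, time stands still between calls to the robot, and variables do not carry over. Pictures are saved under pics/ and viewed, at most 10 in all, crops included, and the job is handed in when it is done.

```bash
ls; mkdir -p pics; cat > h.py <<'E'
import numpy as np, cv2
from cell import bot, viewer, get_state, sign_off
def cal(n):
    c=viewer.get_calibration(n); R=cv2.Rodrigues(np.array(c["rvec"],float))[0]; t=np.array(c["tvec"],float).ravel()
    return c,R,t,192/np.tan(np.radians(c["vfov"])/2)
def ray(n,u,v):
    c,R,t,f=cal(n); d=np.array([(u-c["cx"])/f,(v-c["cy"])/f]); s=d.copy()
    for _ in range(30): s=d/(1+c["k1"]*(s@s))
    return -R.T@t, R.T@np.array([s[0],s[1],1.])
def onplane(n,u,v,z):
    o,d=ray(n,u,v); return o+d*(z-o[2])/d[2]
def atdepth(n,u,v,D):
    o,d=ray(n,u,v); return o+d*D[int(round(v)),int(round(u))]
def tri(a,b):
    (o1,d1),(o2,d2)=ray(*a),ray(*b); s=np.linalg.lstsq(np.c_[d1,-d2],o2-o1,rcond=None)[0]
    p,q=o1+d1*s[0],o2+d2*s[1]; return (p+q)/2,np.linalg.norm(p-q)
E
python3 - <<'E'
from h import *
for n in("top","side"):
    p,D=viewer.camera(n); cv2.imwrite(f"pics/{n}0.png",p[:,:,::-1]); np.savez(f"{n}0.npz",p=p,D=D)
    c,R,t,f=cal(n);print(n,c,-R.T@t)
s=get_state();print(s["t"],s["position"],s["tool_rot"],s["force"])
E
```

```text
cell.py
pics
steer.py
top {'vfov': 53.96748021179566, 'cx': 247.6941326369547, 'cy': 189.66223627070548, 'k1': -0.10660174236774428, 'rvec': array([ 2.17409745, -2.16054303,  0.14574849]), 'tvec': array([0.00815258, 0.52141279, 0.95202733])} [0.40475945 0.02623494 1.0068641 ]
side {'vfov': 50.80321614814823, 'cx': 252.79040735719542, 'cy': 190.3634912705446, 'k1': -0.06611626239686469, 'rvec': array([ 0.57738171, -2.7966919 ,  0.99821709]), 'tvec': array([0.47370489, 0.18982381, 1.01503614])} [0.2591008  0.64461187 0.89892719]
0.1 [0.14098914 0.55724361 0.24958952] [[-9.69464445e-01  2.45231835e-01 -1.93574062e-04]
 [ 2.45231909e-01  9.69464008e-01 -9.21142880e-04]
 [-3.82304737e-05 -9.40485807e-04 -9.99999557e-01]] [ 0.72018781 -0.18065315 -0.30431328]
```

View pics/top0.png

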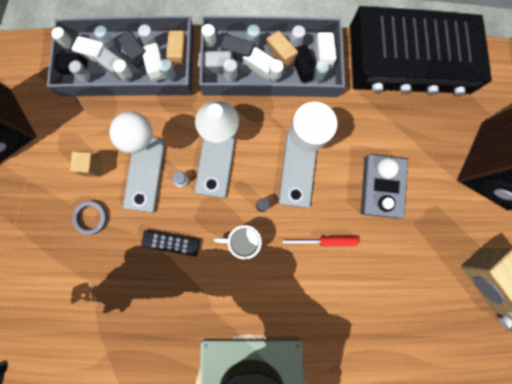

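View pics/side0.png

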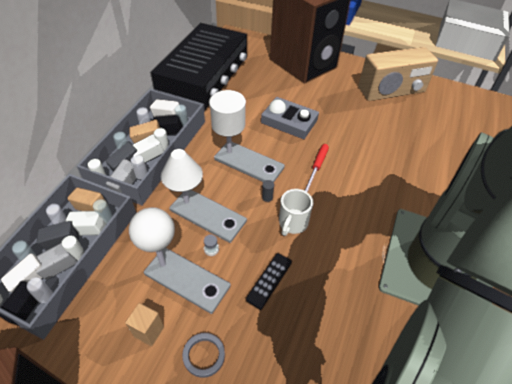

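The top view shows the cone lamp in the middle, with its shade at (217,120) and sensor at (211,184). The globe's sensor is at (139,199) and the drum's at (296,194). The meter's button is at (387,203). In the side view the cone sensor is at (229,224) and the button at (304,115).

```bash
python3 - <<'E'
from h import *
I={n:np.load(f"{n}0.npz") for n in("top","side")}
def blob(n,u,v,dark,r=14):
    p=I[n]["p"];g=p.max(2) if dark else p.min(2)
    m=((g<70) if dark else (g>175)).astype(np.uint8)
    k,l,s,c=cv2.connectedComponentsWithStats(m[v-r:v+r+1,u-r:u+r+1])
    j=min(range(1,k),key=lambda i:np.hypot(*(c[i]-r))); return c[j]+[u-r,v-r],s[j]
for name,t,sd,dark in[("cone",(211,184),(229,224),1),("globe",(139,199),(211,291),1),("drum",(296,194),(269,169),1),("button",(387,203),(304,115),0)]:
    a,sa=blob("top",*t,dark,11);b,sb=blob("side",*sd,dark,9)
    z=.062 if not dark else .02
    print(name,a,sa[2:],b,sb[2:],"tri",*tri(("top",*a),("side",*b)),"pl",onplane("top",*a,z),onplane("side",*b,z),"dep",atdepth("top",*a,I["top"]["D"]),atdepth("side",*b,I["side"]["D"]))
D=I["top"]["D"]
for nm,u,v in[("dome",387,168),("mug",245,242),("cell",263,204),("drum",315,123),("cone",218,112),("jar",180,179),("globe",131,131),("amp",420,50)]:
    print(nm,atdepth("top",u,v,D))
E
```

```text
cone [211.         183.91304348] [ 7  8 46] [229. 223.] [ 9  7 51] tri [0.5371208  0.10815368 0.02006712] 0.0002332610271097344 pl [0.5372437  0.10818997 0.02      ] [0.53702497 0.10809406 0.02      ] dep [0.53724064 0.10818808 0.02002277] [0.53688922 0.10835612 0.02042931]
globe [138.90909091 198.63636364] [ 7  8 44] [210.22891566 290.55421687] [11 10 83] tri [0.49668195 0.29860198 0.01905625] 0.0002752422920414242 pl [0.49672742 0.29838242 0.02      ] [0.49629001 0.29894702 0.02      ] dep [0.4966372  0.29811546 0.02096806] [0.49570929 0.29979333 0.02215192]
drum [295.34615385 194.28846154] [ 8  8 52] [269.21052632 168.5       ] [ 8  6 38] tri [ 0.51128002 -0.11482382  0.01939545] 8.60616266695591e-05 pl [ 0.51125677 -0.11472757  0.02      ] [ 0.51106418 -0.11430954  0.02      ] dep [ 0.51139903 -0.11491587  0.01868171] [ 0.51194442 -0.11696083  0.01692947]
button [387.95918367 202.95918367] [11 11 98] [304.33333333 112.64705882] [ 9  8 51] tri [ 0.48556149 -0.34950332  0.05971547] 0.0009992733540741352 pl [ 0.48585177 -0.3484828   0.062     ] [ 0.48446056 -0.34691379  0.062     ] dep [ 0.48569198 -0.34774445  0.06386177] [ 0.483687   -0.34351029  0.06487283]
dome [ 0.57619871 -0.34807448  0.06583927]
mug [0.38535788 0.0173769  0.00383577]
cell [ 0.48170831 -0.0268745   0.0607403 ]
drum [ 0.64807312 -0.13265641  0.2112508 ]
cone [0.6724759  0.08043891 0.20516499]
jar [0.54483707 0.18497353 0.05369425]
globe [0.62577617 0.2683599  0.21555342]
amp [ 0.88615652 -0.43990452  0.1098293 ]
```

The manual's scale: shifts go in shares of 0.8 m and turns go in shares of 90 degrees. Converting my numbers, -0.37 m / 0.8 = -0.4625, -0.275 m / 0.8 = -0.3438.

```bash
python3 steer.py '[{"aperture":0, "d":[-0.4625, -0.3438, -0.025]}, {"aperture":0, "d":[-0.4625, -0.3438, -0.025]}, {"aperture":0, "d":[-0.4625, -0.3438, -0.025]}, {"aperture":0, "d":[-0.4625, -0.3438, -0.025]}, {"aperture":0, "d":[-0.4625, -0.3438, -0.025]}, {"aperture":0, "d":[-0.4625, -0.3438, -0.025]}, {"aperture":0, "d":[-0.4625, -0.3438, -0.025]}, {"aperture":0, "d":[-0.4625, -0.3438, -0.025]}, {"aperture":0, "d":[-0.4625, -0.3438, -0.025]}, {"aperture":0, "d":[-0.4625, -0.3438, -0.025]}, {"aperture":0, "d":[-0.4625, -0.3438, -0.025]}]' 20
cat > to.py <<'E'
import sys
from h import *
s=get_state();R=np.array(s["tool_rot"]);p=np.array(s["position"])
print(p.round(4),np.round(s["joints"],1),s["opening"],np.round(s["force"],2),"t",s["t"])
a=np.array(sys.argv[1:],float).reshape(-1,3)
for w in a: print(w,"->",(R.T@(w-p)).round(4))
E
python3 to.py .43 -.2 .27 .485 -.348 .25
```

```text
t: 1.2
position: [0.4332, 0.1984, 0.2698]
tool_rot: [[-0.969, 0.249, -0.0], [0.249, 0.969, -0.001], [-0.0, -0.001, -1.0]]
force: [-0.0, 1.1, -0.3]
opening: -0.001
grip_force: 0.0
[0.4332 0.1984 0.2698] [-25.1  30.7  -5.7 103.    4.   46.5  42.8] -0.0008544590265540692 [-0.04  1.15 -0.26] t 1.2
[ 0.43 -0.2   0.27] -> [-0.096  -0.3867  0.    ]
[ 0.485 -0.348  0.25 ] -> [-0.186  -0.5163  0.0201]
```

Converted, -0.516 m / 0.8 = -0.645, -0.387 m / 0.8 = -0.4838.

```bash
python3 steer.py '[{"aperture":0, "d":[-0.12, -0.4838, 0]}, {"aperture":0, "d":[-0.12, -0.4838, 0]}, {"aperture":0, "d":[-0.12, -0.4838, 0]}, {"aperture":0, "d":[-0.12, -0.4838, 0]}, {"aperture":0, "d":[-0.12, -0.4838, 0]}, {"aperture":0, "d":[-0.12, -0.4838, 0]}, {"aperture":0, "d":[-0.12, -0.4838, 0]}, {"aperture":0, "d":[-0.12, -0.4838, 0]}, {"aperture":0, "d":[-0.2325, -0.645, 0.025]}, {"aperture":0, "d":[-0.2325, -0.645, 0.025]}, {"aperture":0, "d":[-0.2325, -0.645, 0.025]}, {"aperture":0, "d":[-0.2325, -0.645, 0.025]}]'
python3 to.py .485 -.348 .101 .485 -.348 .075
```

```text
t: 2.4
position: [0.4865, -0.3488, 0.2482]
tool_rot: [[-0.969, 0.248, -0.001], [0.248, 0.969, -0.0], [0.001, -0.001, -1.0]]
force: [-0.1, 0.6, 0.5]
opening: -0.006
grip_force: 0.0
[ 0.4865 -0.3488  0.2482] [ 36.6  42.9  -8.6  79.7   6.9  58.  102.3] -0.005629756447463512 [-0.05  0.61  0.5 ] t 2.4
[ 0.485 -0.348  0.101] -> [0.0015 0.0005 0.1472]
[ 0.485 -0.348  0.075] -> [0.0015 0.0005 0.1732]
```

Converted, 0.15 m / 0.8 = 0.1875, 0.14 m / 0.8 = 0.175.

```bash
python3 steer.py '[{"aperture":0, "d":[0.0013, 0.0013, 0.0625]}, {"aperture":0, "d":[0.0013, 0.0013, 0.125]}, {"aperture":0, "d":[0.0013, 0.0013, 0.175]}, {"aperture":0, "d":[0.0013, 0.0013, 0.1875]}, {"aperture":0, "d":[0.0013, 0.0013, 0.1875]}]'
python3 to.py .485 -.348 .081
python3 - <<'E'
from h import *
a=[]
for n,(u,v) in(("top",(387,195)),("side",(304,115))):
    p,D=viewer.camera(n); a.append(cv2.resize(p[v-45:v+45,u-45:u+45],(390,390),interpolation=2))
cv2.imwrite("pics/m1.png",np.hstack(a)[:,:,::-1])
E
```

```text
t: 2.9
position: [0.4857, -0.3433, 0.0998]
tool_rot: [[-0.97, 0.244, -0.001], [0.244, 0.97, 0.001], [0.001, 0.001, -1.0]]
force: [-0.1, -0.7, 0.9]
opening: 0.001
grip_force: 0.0
[ 0.4857 -0.3433  0.0998] [35.7 53.7 -7.1 89.2  9.3 37.8 99.9] 0.0008823235341787444 [-0.07 -0.73  0.86] t 2.9
[ 0.485 -0.348  0.081] -> [-0.0005 -0.0047  0.0187]
```

View pics/m1.png

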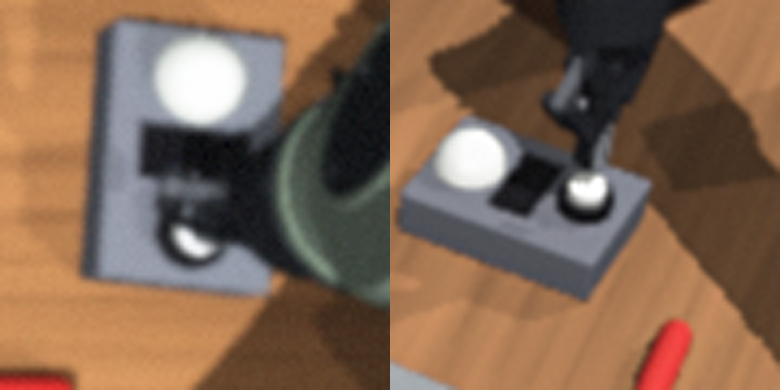

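The left crop shows the fingers just above the button (190,235), and the right crop shows the tips over its white cap (590,185). Nothing is touching yet.

Converted, 0.01 m / 0.8 = 0.0125.

```bash
python3 to.py .485 -.348 .081; python3 steer.py '[{"aperture":0, "d":[0, 0, 0.0125]}, {"aperture":0, "d":[0, 0, 0.0125]}, {"aperture":0, "d":[0, 0, 0.0125]}]'
python3 to.py .485 -.348 .081
```

```text
[ 0.4863 -0.3445  0.102 ] [35.7 53.5 -7.1 89.1  9.3 37.9 99.9] -0.0008002941208326535 [-0.21 -0.08  1.03] t 3.0
[ 0.485 -0.348  0.081] -> [ 0.0004 -0.0037  0.021 ]
t: 3.3
position: [0.4854, -0.3447, 0.0905]
tool_rot: [[-0.969, 0.245, 0.0], [0.245, 0.969, -0.0], [-0.0, -0.0, -1.0]]
force: [0.1, 1.1, 0.9]
opening: 0.004
grip_force: 0.0
[ 0.4854 -0.3447  0.0905] [35.7 54.5 -6.9 89.4  9.5 36.6 99.8] 0.0038677064447574403 [0.1  1.05 0.86] t 3.3
[ 0.485 -0.348  0.081] -> [-0.0004 -0.0033  0.0095]
```

Converted, 0.014 m / 0.8 = 0.0175, -0.003 m / 0.8 = -0.0038.

```bash
python3 steer.py '[{"aperture":0, "d":[0, -0.0038, 0.0063]}, {"aperture":0, "d":[0, -0.0038, 0.0125]}, {"aperture":0, "d":[0, -0.0038, 0.0175]}, {"aperture":0, "d":[0, -0.0038, 0.0175]}]'
python3 to.py .485 -.348 .075
```

```text
t: 3.7
position: [0.4844, -0.3478, 0.0756]
tool_rot: [[-0.969, 0.246, -0.0], [0.246, 0.969, -0.0], [0.0, -0.0, -1.0]]
force: [-1.1, -2.2, 3.0]
opening: 0.001
grip_force: 1.7
[ 0.4844 -0.3478  0.0756] [35.9 55.9 -6.8 89.5  9.8 35.2 99.9] 0.0009685851787679833 [-1.08 -2.16  3.02] t 3.7
[ 0.485 -0.348  0.075] -> [-0.0006 -0.0001  0.0006]
```

Contact is felt. I'll press on to the stop until the force rises clearly.

Converted, 0.003 m / 0.8 = 0.0038, 0.002 m / 0.8 = 0.0025.

```bash
python3 steer.py '[{"aperture":0, "d":[0, 0, 0.0025]}, {"aperture":0, "d":[0, 0, 0.0038]}, {"aperture":0, "d":[0, 0, 0.0038]}]'
python3 to.py .485 -.348 .075
```

```text
t: 4.0
position: [0.4845, -0.3478, 0.0744]
tool_rot: [[-0.969, 0.246, 0.0], [0.246, 0.969, -0.001], [-0.001, -0.001, -1.0]]
force: [-7.5, 1.9, 26.5]
opening: -0.002
grip_force: 13.0
[ 0.4845 -0.3478  0.0744] [35.9 56.  -6.7 89.6  9.8 35.  99.8] -0.0024992202753671947 [-7.46  1.91 26.55] t 4.0
[ 0.485 -0.348  0.075] -> [-0.0005 -0.     -0.0006]
```

The force is 26 N against the stop, so the button is fully down. Now I'll lift off straight up.

Converted, -0.19 m / 0.8 = -0.2375, -0.16 m / 0.8 = -0.2.

```bash
python3 steer.py '[{"aperture":0, "d":[0, 0, -0.025]}, {"aperture":0, "d":[0, 0, -0.075]}, {"aperture":0, "d":[0, 0, -0.1375]}, {"aperture":0, "d":[0, 0, -0.2]}, {"aperture":0, "d":[0, 0, -0.2375]}, {"aperture":0, "d":[0, 0, -0.2375]}]'
python3 to.py .43 -.2 .27 .43 .08 .27 .535 .108 .25
python3 - <<'E'
from h import *
p,D=viewer.camera("side"); cv2.imwrite("pics/m2.png",cv2.resize(p[30:270,130:400],None,fx=2,fy=2)[:,:,::-1])
E
```

```text
t: 4.6
position: [0.4856, -0.3478, 0.2671]
tool_rot: [[-0.969, 0.245, 0.005], [0.245, 0.969, -0.003], [-0.006, -0.002, -1.0]]
force: [-0.8, 0.3, -0.8]
opening: -0.001
grip_force: 0.0
[ 0.4856 -0.3478  0.2671] [ 36.8  41.5  -8.9  78.8   6.8  60.  102.5] -0.0014251187779607075 [-0.77  0.29 -0.82] t 4.6
[ 0.43 -0.2   0.27] -> [ 0.0901  0.1297 -0.0037]
[0.43 0.08 0.27] -> [ 0.1588  0.4011 -0.0045]
[0.535 0.108 0.25 ] -> [0.064  0.454  0.0159]
```

View pics/m2.png

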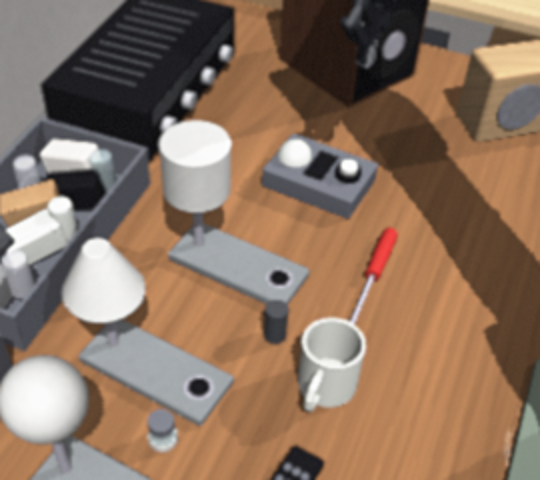

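The button is up again at (348,170) in the crop, and everything stands where it was. Next is the cone lamp's sensor, moving high and on the near side of the drum lamp.

Converted, 0.401 m / 0.8 = 0.5013, 0.159 m / 0.8 = 0.1988.

```bash
python3 steer.py '[{"aperture":0, "d":[0.1125, 0.1625, 0]}, {"aperture":0, "d":[0.1125, 0.1625, 0]}, {"aperture":0, "d":[0.1125, 0.1625, 0]}, {"aperture":0, "d":[0.1125, 0.1625, 0]}, {"aperture":0, "d":[0.1988, 0.5013, 0]}, {"aperture":0, "d":[0.1988, 0.5013, 0]}, {"aperture":0, "d":[0.1988, 0.5013, 0]}, {"aperture":0, "d":[0.1988, 0.5013, 0]}, {"aperture":0, "d":[0.1988, 0.5013, 0]}, {"aperture":0, "d":[0.1988, 0.5013, 0]}, {"aperture":0, "d":[0.1988, 0.5013, 0]}]'
python3 to.py .535 .108 .25 
```

```text
t: 5.75
position: [0.4282, 0.0841, 0.2621]
tool_rot: [[-0.971, 0.24, -0.002], [0.24, 0.971, 0.001], [0.002, 0.001, -1.0]]
force: [0.0, -0.5, -0.2]
opening: 0.001
grip_force: 0.0
[0.4282 0.0841 0.2621] [-11.2  28.2  -6.5 110.9   4.5  41.2  55.8] 0.0011402490585696744 [ 0.02 -0.51 -0.18] t 5.75
[0.535 0.108 0.25 ] -> [-0.098   0.0488  0.012 ]
```

Converted, 0.14 m / 0.8 = 0.175, 0.1 m / 0.8 = 0.125.

```bash
python3 steer.py '[{"aperture":0, "d":[-0.1225, 0.0613, 0.0125]}, {"aperture":0, "d":[-0.1225, 0.0613, 0.0125]}, {"aperture":0, "d":[-0.1225, 0.0613, 0.0125]}, {"aperture":0, "d":[-0.1225, 0.0613, 0.0625]}, {"aperture":0, "d":[-0.1225, 0.0613, 0.125]}, {"aperture":0, "d":[-0.1225, 0.0613, 0.175]}, {"aperture":0, "d":[-0.1225, 0.0613, 0.175]}, {"aperture":0, "d":[-0.1225, 0.0613, 0.175]}]'
python3 to.py .537 .108 .070
python3 - <<'E'
from h import *
p,D=viewer.camera("side"); cv2.imwrite("pics/m3.png",cv2.resize(p[90:290,110:360],None,fx=2.4,fy=2.4)[:,:,::-1])
E
```

```text
t: 6.55
position: [0.5358, 0.1033, 0.1235]
tool_rot: [[-0.969, 0.246, -0.001], [0.246, 0.969, -0.0], [0.001, -0.001, -1.0]]
force: [0.0, -0.0, 0.1]
opening: 0.002
grip_force: 0.0
[0.5358 0.1033 0.1235] [-11.8  48.4  -4.8  99.1   6.6  32.9  55.3] 0.0020699372852321083 [ 0.   -0.    0.08] t 6.55
[0.537 0.108 0.07 ] -> [-0.0001  0.0049  0.0535]
```

View pics/m3.png

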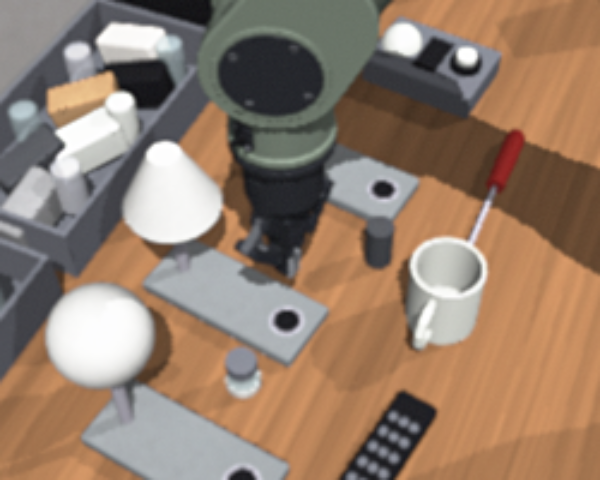

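The fingertips at (290,270) are above the cone sensor (287,320), and there is space to the shade at (172,190). Lower away.

Converted, 0.053 m / 0.8 = 0.0663, 0.04 m / 0.8 = 0.05.

```bash
python3 steer.py '[{"aperture":0, "d":[0, 0.005, 0.025]}, {"aperture":0, "d":[0, 0.005, 0.05]}, {"aperture":0, "d":[0, 0.005, 0.0663]}, {"aperture":0, "d":[0, 0.005, 0.0663]}, {"aperture":0, "d":[0, 0.005, 0.0663]}]'
python3 to.py .537 .108 .069
```

```text
t: 7.1
position: [0.5373, 0.1076, 0.0712]
tool_rot: [[-0.969, 0.245, 0.001], [0.245, 0.969, 0.0], [-0.001, 0.0, -1.0]]
force: [-0.2, 1.0, 0.1]
opening: 0.0
grip_force: 0.0
[0.5373 0.1076 0.0712] [-12.6  53.6  -3.9 100.3   7.2  26.3  54.4] 0.0004277283647904904 [-0.22  1.02  0.13] t 7.1
[0.537 0.108 0.069] -> [0.0004 0.0003 0.0022]
```

Converted, 0.002 m / 0.8 = 0.0025.

```bash
python3 steer.py '[{"aperture":0, "d":[0, 0, 0.0025]}, {"aperture":0, "d":[0, 0, 0.0025]}, {"aperture":0, "d":[0, 0, 0.0025]}, {"aperture":0, "d":[0, 0, 0.0025]}, {"aperture":0, "d":[0, 0, 0.0025]}, {"aperture":0, "d":[0, 0, 0.0025]}, {"aperture":0, "d":[0, 0, 0.0025]}, {"aperture":0, "d":[0, 0, 0.0025]}, {"aperture":0, "d":[0, 0, 0.0025]}, {"aperture":0, "d":[0, 0, 0.0025]}, {"aperture":0, "d":[0, 0, 0.0025]}, {"aperture":0, "d":[0, 0, 0.0025]}]'
python3 to.py .537 .108 .069
python3 - <<'E'
from h import *
p,D=viewer.camera("side"); cv2.imwrite("pics/m4.png",cv2.resize(p[90:290,110:360],None,fx=2.4,fy=2.4)[:,:,::-1])
E
```

```text
t: 8.3
position: [0.5368, 0.1076, 0.068]
tool_rot: [[-0.969, 0.245, -0.0], [0.245, 0.969, -0.0], [0.0, -0.0, -1.0]]
force: [-0.1, 0.2, -0.1]
opening: -0.0
grip_force: 0.0
[0.5368 0.1076 0.068 ] [-12.6  53.9  -3.9 100.4   7.2  26.   54.4] -6.881664912001798e-05 [-0.09  0.22 -0.14] t 8.3
[0.537 0.108 0.069] -> [-0.0001  0.0004 -0.001 ]
```

View pics/m4.png

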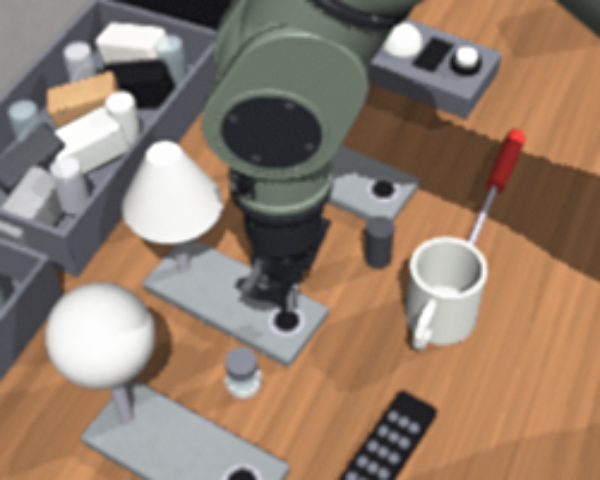

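The tips at (292,308) hover over the cone sensor (287,320), and the shade looks unlit so far. I'll keep holding.

```bash
for i in 1 ; do python3 steer.py '[{"aperture":0}, {"aperture":0}, {"aperture":0}, {"aperture":0}, {"aperture":0}, {"aperture":0}, {"aperture":0}, {"aperture":0}, {"aperture":0}, {"aperture":0}, {"aperture":0}, {"aperture":0}]'; done
python3 steer.py '[{"aperture":0}, {"aperture":0}, {"aperture":0}, {"aperture":0}, {"aperture":0}, {"aperture":0}, {"aperture":0}, {"aperture":0}, {"aperture":0}, {"aperture":0}, {"aperture":0}, {"aperture":0}]'
python3 - <<'E'
from h import *
p,D=viewer.camera("side"); cv2.imwrite("pics/m5.png",cv2.resize(p[90:290,110:360],None,fx=2.4,fy=2.4)[:,:,::-1])
E
```

```text
t: 9.55
position: [0.5368, 0.1076, 0.068]
tool_rot: [[-0.969, 0.245, 0.0], [0.245, 0.969, -0.0], [-0.0, -0.0, -1.0]]
force: [-0.1, -0.1, 0.1]
opening: 0.004
grip_force: 0.0
t: 10.75
position: [0.5368, 0.1076, 0.068]
tool_rot: [[-0.969, 0.245, -0.0], [0.245, 0.969, -0.0], [-0.0, -0.0, -1.0]]
force: [0.2, -0.4, -0.2]
opening: -0.003
grip_force: 0.0
```

View pics/m5.png

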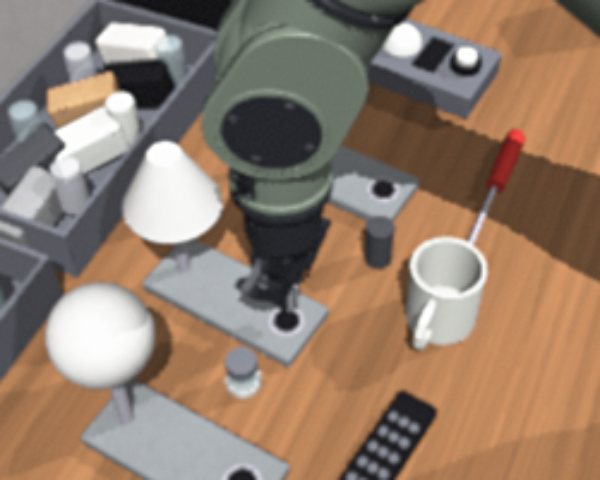

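The view is unchanged and nothing has been disturbed. The tips have hovered about 29 mm over the sensor's middle for 3.6 s, and the pictures don't appear to draw lamp light. I'll hand in from here, since the robot touches nothing.

```bash
python3 -c "
from cell import bot, viewer, get_state, sign_off
print(sign_off())"
```

```text
the job is handed in; nothing more can be done
None
```

I pressed the meter's start button fully down and released it, then held the fingertips about 29 mm over the middle of the cone lamp's sensor for over 3 s without touching any lamp; the camera never showed the lamp lit, so I can't confirm it switched on.

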